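Bring the reference filter into the beam and hold the changer rod in its click

TASK

The sample compartment of the spectrophotometer stands open, its four-cell changer is pushed right in with the empty front cell in the light beam, and a metal reference filter sits in one of the other three cells. Shut the lid fully, then pull the changer rod straight out by its knob, one click for each cell, until the cell with the filter clicks into the beam, and finish while still gripping the knob and holding the rod at rest in that click. Do not touch the filter or the cuvettes in the cells, and do not disturb the other things on the bench.

Things in the scene. Friction and masses are not known exactly. Their poses are not given: they have to be found in the camera images.
- photometer: White spectrophotometer, fixed, 340 mm deep, 390 mm wide, 150 mm high. Origin at bench level below the light beam. Its own -x points out of its front face, the way the rod is pulled; +y is its left, z up. The front wall's outer face is at x = -100 mm; around the compartment the housing is 120 mm high (y from -126 to +67 mm, back to x = +240 mm); the display part on its left (y from +67 to +265 mm) is 150 mm high.
- beam (a point): Where the light beam crosses the sample compartment, 58 mm above the bench, straight above the photometer's origin. Axes as the photometer's; the beam runs along y.
- changer (a joint): How far the changer rod is pulled out, in m: 0 pushed in (front cell in the beam); range -0.001 to 0.066 (end stop). Sprung ball notches at 0, 0.020, 0.040 and 0.060 put the first, second, third and fourth cell from the front into the beam. Between notches the drag is about 1.5 N. Within 4 mm of a notch the ball draws the rod into it, and it takes 7 to 9 N to leave a notch.
- knob (a point): Black round knob on the end of the changer rod, 20 mm diameter, 30 mm long along its own x (as the photometer's x, along the rod); origin at its centre, 62 mm above the bench, 50 mm out from the front wall when the rod is in. The rod behind it is 8 mm thick. Free space all round; it moves with the rod.
- lid (a joint): Opening angle of the compartment lid, rad: 0 shut, about 1.45 to 1.7 (upright) at the start; a stiff hinge, it stays where it is left; 2 to 4 N near the edge moves it.
- lid_edge (a point): Middle of the lid's free edge. The lid is a grey plate 196 mm from hinge to edge (plus a 13 mm finger tab), 130 mm wide, 10 mm thick. Its hinge runs along the photometer's y at x = +94 mm, 121 mm above the bench, at the rear of the compartment; it opens up and back, and shuts forward (to -x) and down. Shut, its upper face is 132 mm above the bench.
- filter_mid (a point): Centre (half-way up) of the reference filter: a square aluminium frame, 12.5 x 12.5 mm and 44 mm high, with a flat upright tab 15 mm high on top, 59 mm in all; 77 mm above the bench in its cell. The cells stand 20 mm apart in a row along the rod, the first under the beam at the start, the others behind it (to +x). The filter is in the second, third or fourth and moves with the rod, with up to 0.5 mm of play.
- cuvette_a: Clear square cuvette 12.5 mm wide with a round white stopper, 46 mm high, in one of the other cells; origin at its underside.
- cuvette_b: A cuvette just like cuvette_a, in the remaining cell.
- cuvette_box: Bystander: white tray of spare cuvettes, 65 x 85 mm, 40 mm high, about 17 cm to the left of the rod. Origin at its underside, as for all bystanders.
- marker: Bystander: black marker pen lying down, 125 mm long, 17 mm thick, about 12 cm to the right of the rod.
- beaker: Bystander: glass beaker, 68 mm wide, 75 mm high.
- reagent: Bystander: amber reagent bottle, 80 mm wide, 160 mm high.
- flask: Bystander: stoppered conical flask, 76 mm wide, 128 mm high.
- cylinder: Bystander: measuring cylinder, foot 60 mm wide, 175 mm high.
- wash: Bystander: white wash bottle, 60 mm wide, 130 mm high.

How it is judged:
By the outcome, as a careful person would: the job done as asked, in the order asked, and still so for the second after the job is handed in, while the arm keeps its last pose, push and grip.
It also fails if it takes over 61 s, if anything falls off the work surface, if the arm or the gripper's body presses on something with over 40 N, if the wrist force passes 120 N, or if a joint passes its speed limit or range.

ROBOT

A 6-joint arm with a two-finger parallel gripper is mounted at the origin on the work surface. World frame = base frame: x ahead of the robot, y to its left, z up, the work surface at z = 0. Lengths are in m, angles in rad, forces in N, time in s.
With the tool pointing down it reaches from about 0.375 to 0.975 m from the base axis. Payload 3.8 kg.
Tool frame: the origin (TCP) lies on the centre line of the jaws, within the pads' length; the fingertips stand 14 mm ahead of it and the grasp point (between the pads) lies 5 mm behind it (bot.finger_overhang is the distance from the TCP to the fingertips, in m); y points along the fingers, x is the direction in which the jaws open and shut, and the axes are right-handed (so a half turn about y gives the same grasp; the last joint's range is limited). The gripper opens to 85 mm and grips with 20 to 120 N. Pads are 22 mm wide; open, the fingers measure 114 mm over their backs; the gripper's body (76 mm by 85 mm) begins 54 mm behind the grasp point. The pads swing forward as they close: fully open they stand 13 mm farther back than shut.
Start: joints at [-1.196, 0.264, 1.604, -0, 1.274, -0.037], TCP at [0.27, -0.619, 0.245] pointing down, gripper open.
Joint ranges: [-2.63, 2.63], [-0.94, 2.18], [0.31, 2.57], [-1.31, 4.45], [0, 2.66], [-2.55, 2.55]. Speed limits (rad/s): [2.57, 2.57, 3.14, 3.14, 3.14, 3.14].

INTERFACE

Orientations are given as a rotation vector (axis times angle).
In Python, from workcell import readout, read_camera, bot, spotter gives the robot as it stands.
- The arm moves only by the tool jog_arm, never from a script. Its argument "increments" is a list of rows, each a list of 7 numbers: the shift along the tool's x, y, z in m, then the turn, a rotation vector about the tool's x, y, z in rad, then the opening, from 0 (shut) to 1 (fully open). A call has 1 to 10 rows; each row shifts and turns the pose as measured when the row begins, along the tool's axes as they then stand; what a row does not reach is not made up. A row lasts 1/8 s, in which the tool goes at most 62.5 mm and 10.7 degrees, less where a joint would pass 70% of its speed; a pose out of reach is approached as far as the arm can. A call with a gripper value outside its range is refused whole. The fingers move at their own pace and stop on an object; "force" is the grip in N (left out, the last holds). Time passes only in rows, so rows that do not move let the fingers close. It gives the time, the measured TCP pose, the force and the opening at its end, in the units of the state.
- readout.read_state(): the state, without advancing time (a new reading comes with each control period).
- read_camera(name): name is "scene" or "top" or "wrist"; returns a dict with "img" (400x640x3 uint8, blue, green, red), "range_z" (400x640 float32, m along the optical axis (not along the pixel's ray), 0 where there is no reading), "fx", "fy", "cx", "cy" (pixels), "world_from_camera" (4x4, takes a point from camera to world coordinates). Camera axes: x right, y down, z forward; pixel columns grow to the right and rows downward; lengths in m; the calibration is good to about 2 mm. A picture is of the moment at which its call begins.
- bot.finish_job(): hands the job in, once; it reports no verdict.
Trained networks look in a picture, given as the dict that the camera call returned (one of the last four; its "shot" number tells which), for a name from the list of things; names that differ only in an ending like _2 or _b are one class to them, and where a whole thing is asked for, a point or a joint stands for the part that bears it (a point fixed in the world has none). Each returns a list of dicts, best first, with "p" (0 to 1); they miss things now and then, are a little off and sometimes report something else, mostly with a low value. They report only what shows in the picture. A call takes as long as a camera call.
- spotter.masks_of(picture, thing): "mask" (400x640 bool, what is visible of it) and "location" ([column, row] in pixels, amid what is visible of it).
- spotter.spot_point(picture, thing): "location" ([column, row] in pixels: a listed point, or the origin of a listed thing).
The state is a dict: "time": time; "q": joint angles; "joint_vel": joint speeds; "joint_torque": joint torques, N m; "tool_pos": TCP position; "tcp_rot": TCP orientation; "wrist_force": force on the tool from outside, world axes, zero at the start; "torque": the same for the moment, N m; "width": opening from 0.0 (shut) to 1.0 (fully open).
Only numpy, scipy, OpenCV 4.12 (cv2) and the standard library are available. Lean on these libraries where they do the work, as an engineer would, in place of code of your own. Each camera call takes 0.05 s, during which the arm holds its last target. There are 200 camera calls.

## Working session

There is one attempt and no reset: what is moved stays moved. The work goes in short steps, Python scripts to look and compute and a tool call to move; the robot and the scene stay as the last step left them, time stands still between calls to the robot, and variables do not carry over. Pictures are saved under pics/ and viewed, about 8 in all and at most 12, crops included, and the job is handed in when it is done.

Besides the shell and the picture viewer there is one more tool, called after "Call:" by a JSON object that holds its "method" and its "body", one argument or row to a line. jog_arm: Moves the arm, as the interface text tells. Its arguments: {"type":"object","properties":{"increments":{"type":"array"},"force":{"type":"number"}},"required":["increments"]}

```bash
mkdir -p pics; cat > h.py <<'E'
import numpy as np, cv2
from scipy.spatial.transform import Rotation as R
from workcell import readout, read_camera, bot, spotter
def pt(p,u,v,r=2):
    u,v=int(round(u)),int(round(v)); w=p["range_z"][v-r:v+r+1,u-r:u+r+1]; w=w[w>0]
    z=np.median(w) if w.size else np.nan
    return (p["world_from_camera"]@[(u-p["cx"])/p["fx"]*z,(v-p["cy"])/p["fy"]*z,z,1])[:3]
def cloud(p,m):
    v,u=np.nonzero(m&(p["range_z"]>0)); z=p["range_z"][v,u]
    return (np.c_[(u-p["cx"])/p["fx"]*z,(v-p["cy"])/p["fy"]*z,z,np.ones(len(z))]@p["world_from_camera"].T)[:,:3]
def ray(p,u,v):
    T=p["world_from_camera"]; d=T[:3,:3]@[(u-p["cx"])/p["fx"],(v-p["cy"])/p["fy"],1]; return T[:3,3],d/np.linalg.norm(d)
def tri(rays):
    A=0;b=0
    for o,d in rays:
        P=np.eye(3)-np.outer(d,d);A=A+P;b=b+P@o
    x=np.linalg.solve(A,b); return x,[np.linalg.norm((np.eye(3)-np.outer(d,d))@(x-o)) for o,d in rays]
def save(p,n): cv2.imwrite("pics/"+n,p["img"])
E
python3 - <<'E'
from h import *
np.set_printoptions(precision=4,suppress=True)
P={}
for c in ("scene","top"):
    p=read_camera(c); save(p,c+"1.png"); P[c]=p
    for t in ("knob","lid_edge","filter_mid","beam","photometer","cuvette_a","cuvette_box","marker","beaker","reagent","flask","cylinder","wash"):
        for s in spotter.spot_point(p,t)[:2]:
            print(c,t,round(s["p"],2),np.round(s["location"],1),pt(p,*np.clip(s["location"],[3,3],[636,396])))
s=readout.read_state(); print(s)
E
```

```text
scene knob 0.75 [364.  218.1] [0.4924 0.1245 0.0016]
scene lid_edge 0.9 [286.7 163. ] [ 0.5766 -0.1135  0.3164]
scene filter_mid 0.39 [316.8 212.1] [ 0.5663 -0.0274  0.076 ]
scene beam 0.67 [325.  212.3] [ 0.5566 -0.0015  0.0738]
scene photometer 0.78 [322.9 219.1] [0.6302 0.0167 0.1421]
scene cuvette_a 0.48 [306.8 213.4] [ 0.5802 -0.0593  0.0755]
scene cuvette_a 0.42 [313.6 214.9] [ 0.629  -0.0144  0.1501]
scene cuvette_box 0.89 [382.  268.2] [0.6726 0.2358 0.0047]
scene cuvette_box 0.2 [326.1 220.9] [0.6319 0.0274 0.1376]
scene marker 0.49 [375.2 195.7] [0.3936 0.1392 0.014 ]
scene marker 0.3 [284.5 165.5] [ 0.3486 -0.2389  0.0035]
scene beaker 0.94 [439.1 245.6] [0.5679 0.3994 0.0621]
scene reagent 0.84 [468.9 221.8] [0.4446 0.4803 0.0649]
scene flask 0.72 [475.4 280.1] [0.6472 0.5326 0.0433]
scene cylinder 0.86 [425.  275.5] [0.6767 0.3776 0.036 ]
scene wash 0.97 [218.1 157. ] [ 0.4003 -0.4932  0.0279]
top knob 0.97 [274.7 216.6] [0.51   0.1318 0.0085]
top lid_edge 0.84 [359.5 177.2] [ 0.5776 -0.104   0.2851]
top lid_edge 0.58 [324.7 200.7] [ 0.5464 -0.0203  0.0792]
top filter_mi
[... 699 characters left out ...]
057 0.5212 0.0589]
top cylinder 0.93 [192.3 172.2] [0.6539 0.3854 0.0172]
top cylinder 0.45 [243.1 167.6] [0.6662 0.2301 0.0038]
top wash 0.63 [363.3 178.7] [ 0.5683 -0.1091  0.3064]
top wash 0.46 [323.7 202.9] [ 0.541  -0.0174  0.0755]
{'time': 1.4, 'q': array([-1.1959,  0.2639,  1.604 , -0.    ,  1.2737, -0.0369]), 'joint_vel': array([ 0.0009, -0.0012, -0.0003,  0.001 ,  0.0007, -0.0001]), 'joint_torque': array([  0.001 , -51.5054, -36.7709,  -0.0001,   0.001 ,  -0.    ]), 'tool_pos': array([ 0.2702, -0.6186,  0.2453]), 'tcp_rot': array([-1.3764,  0.9008, -0.9007]), 'wrist_force': array([-0.9074,  0.8904, -0.9122]), 'torque': array([-0.0444, -0.006 , -0.001 ]), 'width': 1.0021785216964219}
```

```bash
python3 - <<'E'
import cv2
a=cv2.imread("pics/scene1.png")[100:320,180:500];b=cv2.imread("pics/top1.png")[90:310,120:440]
import numpy as np
cv2.imwrite("pics/ab.png",np.vstack([cv2.resize(x,None,fx=1.35,fy=1.35,interpolation=2) for x in(a,b)]))
E
```

```text
(no output)
```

View pics/ab.png

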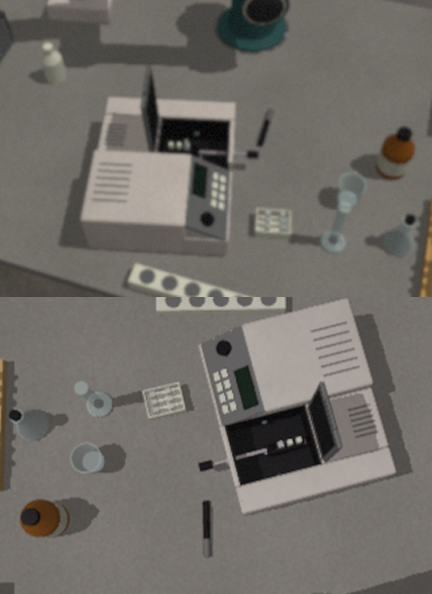

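```bash
python3 - <<'E'
from h import *
np.set_printoptions(precision=4,suppress=True)
s=readout.read_state(); Rt=R.from_rotvec(s["tcp_rot"]).as_matrix(); print(Rt)
w=read_camera("wrist"); W=w["world_from_camera"]; print("cam in tool",Rt.T@(W[:3,3]-s["tool_pos"]),"\n",Rt.T@W[:3,:3], w["fx"])
S,T=read_camera("scene"),read_camera("top")
X={}
for t in ("knob","lid_edge","beam","photometer"):
    a,b=(spotter.spot_point(p,t)[0]["location"] for p in (S,T)); X[t],e=tri([ray(S,*a),ray(T,*b)]); print(t,X[t],e)
d=X["knob"]-X["beam"]; print(np.degrees(np.arctan2(d[1],d[0])),np.linalg.norm(d))
# lid plate and housing top from top depth
m=spotter.masks_of(T,"photometer")[0]["mask"]; c=cloud(T,m); k=c[abs(c[:,2]-.15)<.006]; k2=c[abs(c[:,2]-.12)<.006]
for q in (k,k2): print(len(q),cv2.minAreaRect(q[:,:2].astype(np.float32)))
for t in ("lid","knob"):
  for p in(S,T):
    r=spotter.masks_of(p,t)
    if r: q=cloud(p,r[0]["mask"]); print(t,r[0]["p"],len(q),np.percentile(q,[3,50,97],axis=0))
E
```

```text
[[ 0.4003 -0.      0.9164]
 [-0.9164  0.      0.4003]
 [-0.     -1.     -0.    ]]
cam in tool [ 0.     -0.1286  0.0841] 
 [[ 1.     -0.0001  0.0008]
 [-0.0007 -0.3234  0.9462]
 [ 0.0002 -0.9462 -0.3234]] 355.7077443208149
knob [0.5144 0.1293 0.061 ] [np.float64(0.0027635578447763216), np.float64(0.002763557844776396)]
lid_edge [ 0.5726 -0.1059  0.3212] [np.float64(0.005363042656958713), np.float64(0.005363042656958696)]
beam [ 0.5768  0.1813 -0.0987] [np.float64(0.19613765654747445), np.float64(0.1961376565474745)]
photometer [ 0.5378 -0.0143 -0.0147] [np.float64(0.0030542846617940948), np.float64(0.0030542846617940948)]
-140.20535585185928 0.17914192571999252
5260 ((0.6692469120025635, -0.0851617157459259), (0.33079928159713745, 0.27596378326416016), 14.15732479095459)
4549 ((0.6305732727050781, -0.061415910720825195), (0.38828855752944946, 0.3394770622253418), 13.63237190246582)
lid 0.65 588 [[ 0.5179 -0.1261  0.1207]
 [ 0.5906 -0.1017  0.2456]
 [ 0.6385 -0.0896  0.3289]]
lid 0.57 866 [[ 0.5105 -0.1253  0.1239]
 [ 0.5671 -0.1068  0.2564]
 [ 0.63   -0.0901  0.3306]]
knob 0.53 219 [[ 0.5077 -0.0711  0.0309]
 [ 0.554  -0.0072  0.0724]
 [ 0.5777  0.1443  0.086 ]]
knob 0.89 386 [[ 0.5061 -0.071   0.0241]
 [ 0.5412 -0.0024  0.0718]
 [ 0.5675  0.1426  0.0852]]
```

```bash
cat >> h.py <<'E'
YAW=np.radians(13.8); ORI=np.array([.5466,-.0098,0])
XP=np.array([np.sin(YAW),-np.cos(YAW),0]); YP=np.array([np.cos(YAW),np.sin(YAW),0])
def ph(x,y,z): return ORI+x*XP+y*YP+np.array([0,0,z])
def rot(tilt=0,tz=None):   # tool y down, tool x = YP, tool z = -XP; tilt>0 leans the body outward (to +z)
    y=np.array([0,0,-1.]);z=-XP
    return np.c_[YP,y,z]@R.from_rotvec([tilt,0,0]).as_matrix()
def plan(p1,R1,n,grip,cyl=False,start=None):
    s=readout.read_state(); p0,R0=start or (s["tool_pos"],R.from_rotvec(s["tcp_rot"]).as_matrix())
    dr=R.from_matrix(R0.T@R1).as_rotvec(); p=p0;Rc=R0;rows=[]
    f=lambda q:np.array([np.hypot(q[0],q[1]),np.arctan2(q[1],q[0]),q[2]])
    a,b=f(p0),f(p1)
    for i in range(1,n+1):
        t=i/n; c=a+(b-a)*t
        q=np.array([c[0]*np.cos(c[1]),c[0]*np.sin(c[1]),c[2]]) if cyl else p0+(p1-p0)*t
        rows.append([*np.round(Rc.T@(q-p),4).tolist(),*np.round(dr/n,4).tolist(),grip]); p=q; Rc=R0@R.from_rotvec(dr*t).as_matrix()
    print(str(rows).replace(" ","")); return p1,R1
E
python3 - <<'E'
from h import *
s=readout.read_state(); R0=R.from_rotvec(s["tcp_rot"]).as_matrix(); p=s["tool_pos"].copy(); p[2]=.47
a=plan(p,R0,5,0)
plan(ph(-.06,0,.42),rot(0),20,0,True,a)
E
```

```text
[[-0.0,-0.0449,0.0,0.0,0.0,0.0,0],[-0.0,-0.0449,0.0,0.0,0.0,0.0,0],[-0.0,-0.0449,0.0,0.0,0.0,0.0,0],[-0.0,-0.0449,0.0,0.0,0.0,0.0,0],[-0.0,-0.0449,0.0,0.0,0.0,0.0,0]]
[[-0.0083,0.0025,0.0417,-0.0,-0.07,-0.0,0],[-0.008,0.0025,0.0413,-0.0,-0.07,-0.0,0],[-0.0077,0.0025,0.041,-0.0,-0.07,-0.0,0],[-0.0074,0.0025,0.0406,-0.0,-0.07,-0.0,0],[-0.0071,0.0025,0.0402,-0.0,-0.07,-0.0,0],[-0.0068,0.0025,0.0398,-0.0,-0.07,-0.0,0],[-0.0065,0.0025,0.0394,-0.0,-0.07,-0.0,0],[-0.0062,0.0025,0.039,-0.0,-0.07,-0.0,0],[-0.0059,0.0025,0.0386,-0.0,-0.07,-0.0,0],[-0.0056,0.0025,0.0382,-0.0,-0.07,-0.0,0],[-0.0054,0.0025,0.0378,-0.0,-0.07,-0.0,0],[-0.0051,0.0025,0.0374,-0.0,-0.07,-0.0,0],[-0.0049,0.0025,0.037,-0.0,-0.07,-0.0,0],[-0.0046,0.0025,0.0366,-0.0,-0.07,-0.0,0],[-0.0044,0.0025,0.0362,-0.0,-0.07,-0.0,0],[-0.0041,0.0025,0.0358,-0.0,-0.07,-0.0,0],[-0.0039,0.0025,0.0354,-0.0,-0.07,-0.0,0],[-0.0037,0.0025,0.035,-0.0,-0.07,-0.0,0],[-0.0035,0.0025,0.0346,-0.0,-0.07,-0.0,0],[-0.0032,0.0025,0.0342,-0.0,-0.07,-0.0,0]]
```

Call:
{"method": "jog_arm", "body": {
  "increments": [
    [0,-0.045,0,0,0,0,0],
    [0,-0.045,0,0,0,0,0],
    [0,-0.045,0,0,0,0,0],
    [0,-0.045,0,0,0,0,0],
    [0,-0.045,0,0,0,0,0]
  ],
  "force": 40
}}

```text
time: 2.82
tool_pos: [0.2695, -0.6169, 0.4693]
tcp_rot: [-1.369, 0.908, -0.891]
wrist_force: [0.1, -0.4, -0.0]
width: 0.001
```

Call:
{"method": "jog_arm", "body": {
  "increments": [
    [-0.008,0.002,0.042,0,-0.07,0,0],
    [-0.008,0.002,0.041,0,-0.07,0,0],
    [-0.008,0.002,0.041,0,-0.07,0,0],
    [-0.0075,0.002,0.041,0,-0.07,0,0],
    [-0.007,0.002,0.04,0,-0.07,0,0],
    [-0.007,0.002,0.04,0,-0.07,0,0],
    [-0.0065,0.002,0.039,0,-0.07,0,0],
    [-0.006,0.002,0.039,0,-0.07,0,0],
    [-0.006,0.002,0.039,0,-0.07,0,0],
    [-0.0055,0.002,0.038,0,-0.07,0,0]
  ]
}}

```text
time: 4.08
tool_pos: [0.524, -0.2992, 0.4562]
tcp_rot: [-1.543, 0.345, -0.347]
wrist_force: [-1.1, -0.6, -0.9]
width: -0.0
```

Call:
{"method": "jog_arm", "body": {
  "increments": [
    [-0.0055,0.002,0.038,0,-0.07,0,0],
    [-0.005,0.002,0.037,0,-0.07,0,0],
    [-0.005,0.002,0.037,0,-0.07,0,0],
    [-0.0045,0.002,0.037,0,-0.07,0,0],
    [-0.0045,0.002,0.036,0,-0.07,0,0],
    [-0.004,0.002,0.036,0,-0.07,0,0],
    [-0.004,0.002,0.035,0,-0.07,0,0],
    [-0.0035,0.002,0.035,0,-0.07,0,0],
    [-0.0035,0.002,0.035,0,-0.07,0,0],
    [-0.003,0.002,0.034,0,-0.07,0,0]
  ]
}}

```text
time: 5.32
tool_pos: [0.5261, 0.0694, 0.4356]
tcp_rot: [-1.559, -0.225, 0.219]
wrist_force: [-0.7, -0.6, -1.0]
width: -0.001
```

```bash
python3 - <<'E'
from h import *
np.set_printoptions(precision=4,suppress=True)
w=read_camera("wrist"); save(w,"w1.png")
for t in ("knob","lid_edge","filter_mid","beam","photometer","cuvette_a"):
    for s in spotter.spot_point(w,t)[:3]: print(t,round(s["p"],2),np.round(s["location"],1),pt(w,*np.clip(s["location"],[3,3],[636,396])))
for t in ("filter_mid","cuvette_a"):
    for s in spotter.masks_of(w,t)[:3]: print(t,s["p"],s["location"],s["mask"].sum())
np.savez("w1.npz",**{k:w[k] for k in("img","range_z","fx","fy","cx","cy","world_from_camera")})
E
```

```text
knob 0.56 [320.   87.9] [0.5103 0.1374 0.0711]
lid_edge 0.55 [313.1 396. ] [0.5221 0.079  0.4979]
lid_edge 0.54 [314.7 217.8] [ 0.5514 -0.029   0.1061]
filter_mid 0.4 [316.4 212.9] [ 0.552  -0.0261  0.0935]
beam 0.94 [316.8 192.4] [ 0.546  -0.0005  0.0779]
photometer 0.92 [316.3 180.8] [0.541  0.0116 0.0661]
photometer 0.53 [437.4  48.6] [0.6599 0.2354 0.0033]
photometer 0.25 [317.6 211.7] [ 0.5544 -0.0243  0.0923]
cuvette_a 0.63 [317.5 227.5] [ 0.5613 -0.0481  0.0924]
cuvette_a 0.52 [313.2 213.9] [ 0.5481 -0.0281  0.0954]
filter_mid 0.42 [317.5, 215.4] 87
cuvette_a 0.57 [316.4, 223.8] 98
cuvette_a 0.25 [283.1, 301.8] 1793
```

View pics/w1.png

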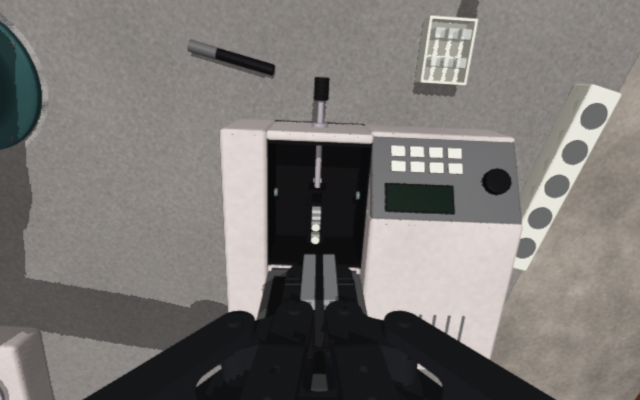

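```bash
python3 - <<'E'
from h import *
np.set_printoptions(precision=4,suppress=True)
w=dict(np.load("w1.npz")); Wi=np.linalg.inv(w["world_from_camera"])
img=cv2.resize(w["img"][170:270,260:380],None,fx=5,fy=5,interpolation=cv2.INTER_CUBIC)
img=np.hstack([img,cv2.convertScaleAbs(img,alpha=1,beta=0)])[:, :600]
def pr(X): c=Wi@[*X,1]; return c[0]/c[2]*w["fx"]+w["cx"],c[1]/c[2]*w["fy"]+w["cy"]
for i in range(4):
  for z,col in((.0935,(0,0,255)),(.1065,(0,255,255))):
    u,v=pr(ph(.02*i,0,z)); print(i,z,u,v)
    cv2.circle(img,(int((u-260)*5)+45,int((v-170)*5)),4,col,-1)
cv2.imwrite("pics/w1c.png",img)
for v in range(200,246,2):
  print(v,[np.round(np.array([np.dot(q-ORI,XP),np.dot(q-ORI,YP),q[2]]),3).tolist() for q in [pt(w,316,v,1)]])
E
```

```text
0 0.0935 315.5386337586665 201.56517870175497
0 0.1065 315.5010375846282 204.71932094002656
1 0.0935 314.9842185768667 214.8301460977673
1 0.1065 314.93330253995265 218.2732342236419
2 0.0935 314.4438954668068 227.75794582898286
2 0.1065 314.3803530550171 231.47416208483543
3 0.0935 313.9171338847569 240.36127171317008
3 0.1065 313.8416189623718 244.33571650731207
200 [[0.006, 0.001, 0.069]]
202 [[0.006, 0.001, 0.077]]
204 [[0.009, 0.001, 0.078]]
206 [[0.012, 0.001, 0.079]]
208 [[0.013, 0.001, 0.084]]
210 [[0.014, 0.001, 0.091]]
212 [[0.016, 0.001, 0.093]]
214 [[0.017, 0.001, 0.097]]
216 [[0.017, 0.001, 0.104]]
218 [[0.019, 0.001, 0.107]]
220 [[0.032, 0.002, 0.084]]
222 [[0.034, 0.002, 0.086]]
224 [[0.034, 0.002, 0.094]]
226 [[0.037, 0.002, 0.095]]
228 [[0.04, 0.002, 0.095]]
230 [[0.043, 0.002, 0.094]]
232 [[0.052, 0.003, 0.081]]
234 [[0.054, 0.003, 0.085]]
236 [[0.054, 0.003, 0.091]]
238 [[0.056, 0.003, 0.094]]
240 [[0.059, 0.003, 0.095]]
242 [[0.062, 0.003, 0.094]]
244 [[0.083, 0.004, 0.058]]
```

View pics/w1c.png

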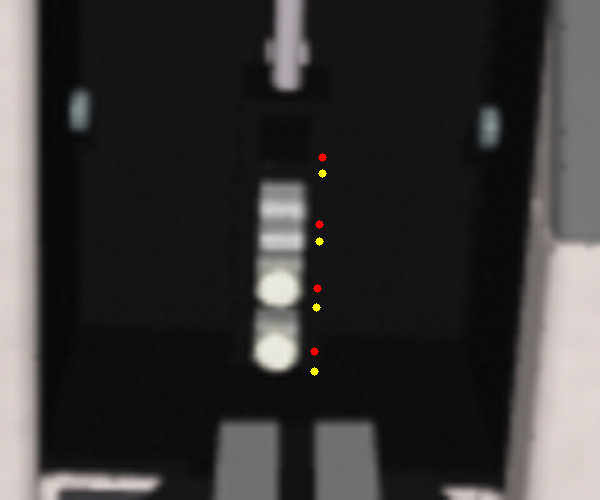

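```bash
sed -i 's/YAW=np.radians(13.8); ORI=np.array(\[.5466,-.0098,0\])/YAW=np.radians(14.5); ORI=np.array([.5484,-.0094,0])/' h.py; python3 - <<'E'
from h import *
s=readout.read_state(); R0=R.from_rotvec(s["tcp_rot"]).as_matrix()
a=plan(ph(.165,0,.43),rot(0),6,0)
a=plan(ph(.165,0,.29),rot(0),4,0,start=a)
rows=[];p=a[0]
for th in [1.7]+list(np.linspace(1.55,0,20)):
    c=ph(.094,0,.121)+.15*(-np.cos(th)*XP+np.sin(th)*np.array([0,0,1]))+.011*(np.sin(th)*XP+np.cos(th)*np.array([0,0,1]))+.011*XP+[0,0,.014]
    if not rows: print("approach",c-p,(rot(0).T@(c-p)).round(4))
    rows.append((rot(0).T@(c-p)).round(4).tolist()); p=c
print(rows)
E
```

```text
[[-0.0008,0.001,-0.0408,0.0001,0.0043,0.0005,0],[-0.0006,0.001,-0.0408,0.0001,0.0043,0.0005,0],[-0.0004,0.001,-0.0408,0.0001,0.0043,0.0005,0],[-0.0002,0.0009,-0.0408,0.0001,0.0043,0.0005,0],[-0.0001,0.0009,-0.0408,0.0001,0.0043,0.0005,0],[0.0001,0.0009,-0.0408,0.0001,0.0043,0.0005,0]]
[[0.0,0.035,0.0,0.0,0.0,0.0,0],[0.0,0.035,0.0,0.0,0.0,0.0,0],[0.0,0.035,0.0,0.0,0.0,0.0,0],[0.0,0.035,0.0,0.0,0.0,0.0,0]]
approach [-0.00745256  0.02881693 -0.00766757] [0.     0.0077 0.0298]
[[0.0, 0.0077, 0.0298], [-0.0, -0.0029, 0.0224], [-0.0, -0.0001, 0.0123], [0.0, 0.0009, 0.0122], [-0.0, 0.0019, 0.0121], [0.0, 0.0028, 0.0119], [-0.0, 0.0038, 0.0117], [0.0, 0.0047, 0.0113], [0.0, 0.0056, 0.0109], [-0.0, 0.0065, 0.0104], [-0.0, 0.0073, 0.0098], [-0.0, 0.0081, 0.0092], [-0.0, 0.0088, 0.0085], [-0.0, 0.0095, 0.0078], [-0.0, 0.0101, 0.007], [-0.0, 0.0106, 0.0061], [0.0, 0.0111, 0.0052], [-0.0, 0.0115, 0.0043], [-0.0, 0.0118, 0.0034], [0.0, 0.012, 0.0024], [-0.0, 0.0122, 0.0014]]
```

Call:
{"method": "jog_arm", "body": {
  "increments": [
    [0,0.001,-0.041,0,0.004,0,0],
    [0,0.001,-0.041,0,0.004,0,0],
    [0,0.001,-0.041,0,0.004,0,0],
    [0,0.001,-0.041,0,0.004,0,0],
    [0,0.001,-0.041,0,0.004,0,0],
    [0,0.001,-0.041,0,0.004,0,0],
    [0,0.035,0,0,0,0,0],
    [0,0.035,0,0,0,0,0],
    [0,0.035,0,0,0,0,0],
    [0,0.035,0,0,0,0,0]
  ]
}}

```text
time: 7.02
tool_pos: [0.5967, -0.1884, 0.2892]
tcp_rot: [-1.567, -0.197, 0.179]
wrist_force: [0.1, 0.0, 0.4]
width: -0.004
```

Call:
{"method": "jog_arm", "body": {
  "increments": [
    [0,0,0,0,0,0,0]
  ]
}}

```text
time: 7.15
tool_pos: [0.5944, -0.1886, 0.2851]
tcp_rot: [-1.564, -0.191, 0.184]
wrist_force: [-0.9, 0.7, -0.9]
width: -0.001
```

Call:
{"method": "jog_arm", "body": {
  "increments": [
    [0,0,0.03,0,-0.01,0,0],
    [0,0,0.02,0,-0.005,0,0],
    [0,0.001,0.018,0,0,0,0],
    [0,0,0.012,0,0,0,0],
    [0,0,0.012,0,0,0,0],
    [0,0.002,0.012,0,0,0,0]
  ]
}}

```text
time: 7.9
tool_pos: [0.5714, -0.0882, 0.2887]
tcp_rot: [-1.571, -0.207, 0.186]
wrist_force: [0.3, -1.9, 2.3]
width: -0.003
```

Call:
{"method": "jog_arm", "body": {
  "increments": [
    [0,0.002,0.012,0,0,0,0],
    [0,0.003,0.012,0,0,0,0],
    [0,0.004,0.012,0,0,0,0],
    [0,0.005,0.0115,0,0,0,0],
    [0,0.006,0.011,0,0,0,0],
    [0,0.0065,0.0105,0,0,0,0],
    [0,0.0075,0.01,0,0,0,0],
    [0,0.008,0.009,0,0,0,0]
  ]
}}

```text
time: 8.9
tool_pos: [0.5488, 0.0029, 0.2427]
tcp_rot: [-1.57, -0.208, 0.185]
wrist_force: [0.7, -1.0, 0.4]
width: -0.001
```

Call:
{"method": "jog_arm", "body": {
  "increments": [
    [0,0.0095,0.008,0,0,0,0],
    [0,0.01,0.007,0,0,0,0],
    [0,0.0105,0.006,0,0,0,0],
    [0,0.011,0.005,0,0,0,0],
    [0,0.0115,0.004,0,0,0,0],
    [0,0.012,0.003,0,0,0,0],
    [0,0.012,0.002,0,0,0,0]
  ]
}}

```text
time: 9.78
tool_pos: [0.5402, 0.0404, 0.1605]
tcp_rot: [-1.568, -0.207, 0.186]
wrist_force: [-0.3, -0.3, 1.5]
width: -0.001
```

Call:
{"method": "jog_arm", "body": {
  "increments": [
    [0,0.007,0.001,0,0,0,0],
    [0,0.005,0,0,0,0,0],
    [0,0.004,0,0,0,0,0],
    [0,0.003,0,0,0,0,0],
    [0,0.003,0,0,0,0,0]
  ]
}}

```text
time: 10.4
tool_pos: [0.5398, 0.0414, 0.1459]
tcp_rot: [-1.567, -0.204, 0.188]
wrist_force: [-9.0, 0.5, 17.2]
width: -0.001
```

```bash
python3 - <<'E'
from h import *
s=readout.read_state(); R0=R.from_rotvec(s["tcp_rot"]).as_matrix(); p=s["tool_pos"].copy(); p[2]=.26
T=rot(-.6); y=T[:,1]
a=plan(p,R0,3,0)
a=plan(ph(-.15,0,.062)-.13*y,T,9,.6,start=a)
E
```

```text
[[0.0004,-0.038,-0.0002,0.0,0.0,0.0,0],[0.0004,-0.038,-0.0002,0.0,0.0,0.0,0],[0.0004,-0.038,-0.0002,0.0,0.0,0.0,0]]
[[-0.0007,0.0099,0.0192,-0.0659,-0.0007,0.0009,0.6],[-0.0006,0.0087,0.0198,-0.0659,-0.0007,0.0009,0.6],[-0.0006,0.0073,0.0203,-0.0659,-0.0007,0.0009,0.6],[-0.0006,0.006,0.0208,-0.0659,-0.0007,0.0009,0.6],[-0.0006,0.0046,0.0211,-0.0659,-0.0007,0.0009,0.6],[-0.0005,0.0032,0.0214,-0.0659,-0.0007,0.0009,0.6],[-0.0005,0.0018,0.0215,-0.0659,-0.0007,0.0009,0.6],[-0.0005,0.0004,0.0216,-0.0659,-0.0007,0.0009,0.6],[-0.0005,-0.0011,0.0216,-0.0659,-0.0007,0.0009,0.6]]
```

Call:
{"method": "jog_arm", "body": {
  "increments": [
    [0,-0.038,0,0,0,0,0],
    [0,-0.038,0,0,0,0,0],
    [0,-0.038,0,0,0,0,0]
  ]
}}

```text
time: 10.78
tool_pos: [0.5362, 0.0409, 0.2594]
tcp_rot: [-1.567, -0.198, 0.193]
wrist_force: [0.9, -0.6, 0.2]
width: 0.0
```

Call:
{"method": "jog_arm", "body": {
  "increments": [
    [-0.0007,0.01,0.019,-0.066,-0.001,0.001,0.6],
    [-0.0007,0.009,0.02,-0.066,-0.001,0.001,0.6],
    [-0.0006,0.007,0.02,-0.066,-0.001,0.001,0.6],
    [-0.0006,0.006,0.021,-0.066,-0.001,0.001,0.6],
    [-0.0006,0.0045,0.021,-0.066,-0.001,0.001,0.6],
    [-0.0005,0.003,0.0215,-0.066,-0.001,0.001,0.6],
    [-0.0005,0.002,0.0215,-0.066,-0.001,0.001,0.6],
    [-0.0005,0,0.0215,-0.066,-0.001,0.001,0.6],
    [-0.0005,-0.001,0.0215,-0.066,-0.001,0.001,0.6],
    [0,0,0,0,0,0,0.6]
  ]
}}

```text
time: 12.02
tool_pos: [0.4957, 0.2088, 0.1723]
tcp_rot: [-2.177, -0.283, 0.128]
wrist_force: [-0.3, -0.7, -0.2]
width: 0.6
```

```bash
python3 - <<'E'
from h import *
np.set_printoptions(precision=4,suppress=True)
s=readout.read_state(); print(s["tool_pos"],s["q"],s["wrist_force"],s["width"]); R0=R.from_rotvec(s["tcp_rot"]).as_matrix()
w=read_camera("wrist"); save(w,"w2.png"); S=read_camera("scene"); T=read_camera("top"); rays=[]
for n,p in(("w",w),("s",S),("t",T)):
    k=spotter.spot_point(p,"knob")
    for x in k[:2]: print(n,x["p"],np.round(x["location"],1),pt(p,*x["location"]))
    rays.append(ray(p,*k[0]["location"]))
print(tri(rays[::2]),tri(rays))
m=spotter.masks_of(w,"knob")[0]["mask"]; c=cloud(w,m); l=np.array([(c-ORI)@XP,(c-ORI)@YP,c[:,2]]).T
print(np.percentile(l,[2,50,98],axis=0))
for n,p in(("s",S),("t",T)):
    k=spotter.spot_point(p,"lid_edge"); print(n,[ (x["p"],pt(p,*x["location"])) for x in k[:2]])
a=np.vstack([cv2.resize(w["img"],None,fx=.9,fy=.9)[:330],S["img"][130:270,200:480].repeat(2,0).repeat(2,1)[:,:560].copy() if 0 else cv2.resize(S["img"][130:270,180:500],(576,252))])
cv2.imwrite("pics/c2.png",a)
E
```

```text
[0.4957 0.2088 0.1723] [ 0.6868  0.2335  1.9066 -0.5804  1.3293  0.6763] [-0.339  -0.6858 -0.1812] 0.5996518034821634
w 0.68 [308.4 189.2] [0.5059 0.1449 0.0713]
w 0.38 [312.7 222.8] [0.5222 0.0933 0.0672]
s 0.37 [365.1 218.1] [0.4922 0.1282 0.0029]
t 0.4 [158.6 256. ] [0.3947 0.4544 0.1098]
(array([0.4159, 0.4119, 0.2791]), [np.float64(0.02835720592188313), np.float64(0.028357205921883066)]) (array([0.4799, 0.283 , 0.1673]), [np.float64(0.009667153074830525), np.float64(0.17315899445060187), np.float64(0.17431127245076183)])
[[-0.1666 -0.0084  0.0556]
 [-0.1585  0.0008  0.0679]
 [-0.1081  0.0101  0.0726]]
s [(0.84, array([0.5193, 0.0834, 0.1295]))]
t [(0.79, array([0.5183, 0.087 , 0.1315]))]
```

View pics/c2.png

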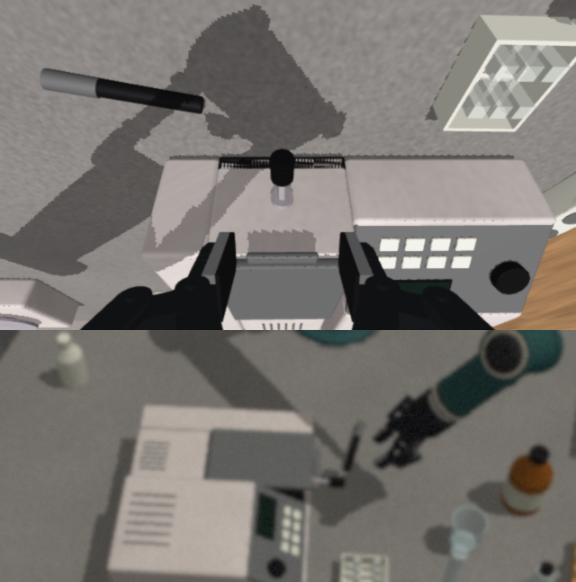

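```bash
python3 - <<'E'
from h import *
s=readout.read_state(); R0=R.from_rotvec(s["tcp_rot"]).as_matrix()
T=rot(-.6); y=T[:,1]; k=ph(-.152,.0007,.062); print(k,k+.005*y, R.from_matrix(T).as_rotvec())
a=plan(k-.06*y,T,3,.6)
a=plan(k+.005*y,T,4,.6,start=a)
E
```

```text
[0.51101994 0.13793371 0.062     ] [0.51172682 0.13520042 0.05787332] [-2.15702459 -0.27440819  0.14474799]
[[-0.0015,0.0243,0.0023,0.0067,-0.0046,0.0035,0.6],[-0.0014,0.0243,0.0022,0.0067,-0.0046,0.0035,0.6],[-0.0013,0.0243,0.002,0.0067,-0.0046,0.0035,0.6]]
[[-0.0,0.0162,0.0,0.0,0.0,0.0,0.6],[0.0,0.0162,-0.0,0.0,0.0,0.0,0.6],[-0.0,0.0162,0.0,0.0,0.0,0.0,0.6],[-0.0,0.0162,0.0,0.0,0.0,0.0,0.6]]
```

Call:
{"method": "jog_arm", "body": {
  "increments": [
    [-0.0015,0.024,0.002,0.007,-0.005,0.003,0.6],
    [-0.0015,0.024,0.002,0.007,-0.005,0.003,0.6],
    [-0.001,0.024,0.002,0.007,-0.005,0.003,0.6],
    [0,0.016,0,0,0,0,0.6],
    [0,0.016,0,0,0,0,0.6],
    [0,0.016,0,0,0,0,0.6],
    [0,0,0,0,0,0,0.6]
  ]
}}

```text
time: 13.35
tool_pos: [0.5127, 0.1424, 0.0722]
tcp_rot: [-2.152, -0.278, 0.138]
wrist_force: [-0.8, 0.5, 0.4]
width: 0.598
```

```bash
python3 - <<'E'
from h import *
s=readout.read_state(); print(s["tool_pos"],s["wrist_force"])
T=rot(-.6); y=T[:,1]; k=ph(-.152,.0007,.062)
plan(k+.005*y,T,2,.6)
E
```

```text
[0.51271351 0.1423549  0.07216647] [-0.76340237  0.46827539  0.42639493]
[[-0.0014,0.0078,0.0012,-0.0022,-0.002,0.0028,0.6],[-0.0014,0.0078,0.0013,-0.0022,-0.002,0.0028,0.6]]
```

Call:
{"method": "jog_arm", "body": {
  "increments": [
    [-0.0015,0.008,0.0012,-0.002,-0.002,0.003,0.6],
    [-0.0014,0.008,0.0013,-0.002,-0.002,0.003,0.6],
    [0,0,0,0,0,0,0.4],
    [0,0,0,0,0,0,0.3],
    [0,0,0,0,0,0,0.1],
    [0,0,0,0,0,0,0.1],
    [0,0,0,0,0,0,0.1]
  ],
  "force": 50
}}

```text
time: 14.22
tool_pos: [0.5115, 0.1351, 0.0577]
tcp_rot: [-2.157, -0.273, 0.144]
wrist_force: [-0.9, -0.4, -1.7]
width: 0.215
```

```bash
python3 - <<'E'
from h import *
np.set_printoptions(precision=4,suppress=True)
s=readout.read_state(); print(s["tool_pos"],s["wrist_force"],s["torque"],s["width"]); R0=R.from_rotvec(s["tcp_rot"]).as_matrix()
g=s["tool_pos"]-.005*R0[:,1]-ORI; print("grasp in ph",g@XP,g@YP,g[2]); print("out dir in tool",R0.T@-XP)
w=read_camera("wrist"); cv2.imwrite("pics/w3.png",w["img"])
E
```

```text
[0.5115 0.1351 0.0577] [-0.8803 -0.3794 -1.719 ] [ 0.1808  0.1894 -0.2449] 0.21542905721250602
grasp in ph -0.15198195393383276 0.0004857124918103092 0.06179200176092176
out dir in tool [-0.0013 -0.5647  0.8253]
```

View pics/w3.png

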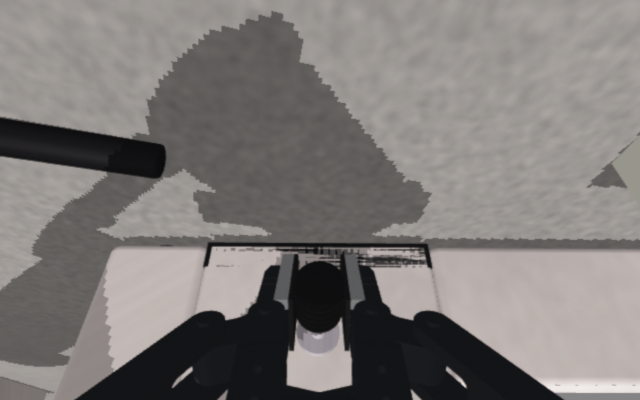

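Call:
{"method": "jog_arm", "body": {
  "increments": [
    [0,-0.0028,0.0041,0,0,0,0.1],
    [0,-0.0028,0.0041,0,0,0,0.1]
  ]
}}

```text
time: 14.52
tool_pos: [0.5095, 0.1429, 0.0577]
tcp_rot: [-2.161, -0.273, 0.144]
wrist_force: [1.4, -3.8, -1.9]
width: 0.214
```

```bash
cat > m.py <<'E'
from h import *
s=readout.read_state(); R0=R.from_rotvec(s["tcp_rot"]).as_matrix()
g=s["tool_pos"]-.005*R0[:,1]-ORI; print("grasp ph",(g@XP).round(4),(g@YP).round(4),g[2].round(4),"F ph",(s["wrist_force"]@np.c_[XP,YP,[0,0,1]]).round(1),s["width"],s["time"],"out",(R0.T@-XP).round(3))
E
python3 m.py
```

```text
grasp ph -0.16 0.0005 0.0618 F ph [ 4.   0.4 -1.9] 0.21386963268429232 14.525 out [-0.001 -0.568  0.823]
```

Call:
{"method": "jog_arm", "body": {
  "increments": [
    [0,-0.0023,0.0033,0,0,0,0.1],
    [0,-0.0023,0.0033,0,0,0,0.1],
    [0,-0.0017,0.0025,0,0,0,0.1],
    [0,0,0,0,0,0,0.1]
  ]
}}

```text
time: 15.02
tool_pos: [0.5067, 0.1549, 0.0577]
tcp_rot: [-2.16, -0.273, 0.144]
wrist_force: [-0.4, -0.6, -0.6]
width: 0.216
```

```bash
python3 m.py
```

```text
grasp ph -0.1724 0.0008 0.0618 F ph [ 0.5 -0.6 -0.6] 0.21594789859055388 15.025 out [-0.001 -0.567  0.824]
```

Call:
{"method": "jog_arm", "body": {
  "increments": [
    [0,-0.0008,0.0012,0,0,0,0.1]
  ]
}}

```text
time: 15.15
tool_pos: [0.5064, 0.1562, 0.0577]
tcp_rot: [-2.161, -0.274, 0.144]
wrist_force: [2.0, -5.8, -3.2]
width: 0.217
```

```bash
python3 m.py; python3 - <<'E'
from h import *
w=read_camera("wrist"); m=spotter.masks_of(w,"knob")[0]["mask"]; c=cloud(w,m); l=np.array([(c-ORI)@XP,(c-ORI)@YP,c[:,2]]).T
print(np.percentile(l,[2,50,98],axis=0).round(4)); cv2.imwrite("pics/w4.png",cv2.resize(w["img"][220:380,220:420],None,fx=3,fy=3))
E
```

```text
grasp ph -0.1737 0.0008 0.0618 F ph [ 6.1  0.5 -3.2] 0.21668194151693254 15.15 out [-0.001 -0.568  0.823]
[[-0.1882 -0.0076  0.0545]
 [-0.1865  0.0008  0.0663]
 [-0.1135  0.0098  0.0724]]
```

View pics/w4.png

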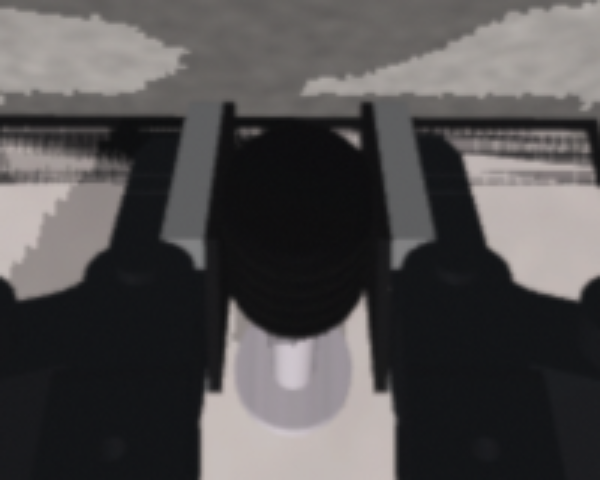

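Call:
{"method": "jog_arm", "body": {
  "increments": [
    [0,0.0011,-0.0016,0,0,0,0.1]
  ]
}}

```text
time: 15.38
tool_pos: [0.5067, 0.1549, 0.0577]
tcp_rot: [-2.159, -0.273, 0.144]
wrist_force: [-2.0, 1.4, 0.9]
width: 0.214
```

```bash
python3 m.py
```

```text
grasp ph -0.1723 0.0008 0.0618 F ph [-1.9 -1.6  0.9] 0.21438348460126314 15.375 out [-0.001 -0.567  0.824]
```

Call:
{"method": "jog_arm", "body": {
  "increments": [
    [0,0,0,0,0,0,0.1],
    [0,0,0,0,0,0,0.1],
    [0,0,0,0,0,0,0.1]
  ]
}}

```text
time: 15.75
tool_pos: [0.5067, 0.1549, 0.0577]
tcp_rot: [-2.159, -0.273, 0.144]
wrist_force: [-1.5, -0.3, -0.2]
width: 0.219
```

```bash
python3 m.py; python3 - <<'E'
from h import *
T=read_camera("top");S=read_camera("scene")
for n,p in(("s",S),("t",T)):
    for t in ("lid_edge","marker","cuvette_box"): print(n,t,[(round(x["p"],2),pt(p,*x["location"]).round(4)) for x in spotter.spot_point(p,t)[:2]])
print(np.abs(readout.read_state()["joint_vel"]).max())
E
python3 m.py
```

```text
grasp ph -0.1723 0.0007 0.0618 F ph [-0.1 -1.5 -0.2] 0.2194540283600377 15.75 out [-0.001 -0.566  0.824]
s lid_edge [(0.88, array([0.5267, 0.089 , 0.1301]))]
s marker [(0.68, array([0.3824, 0.1365, 0.011 ]))]
s cuvette_box [(0.76, array([0.6669, 0.238 , 0.0029]))]
t lid_edge [(0.75, array([0.5247, 0.0956, 0.1279]))]
t marker [(0.5, array([0.3879, 0.1388, 0.0151]))]
t cuvette_box [(0.77, array([0.6659, 0.233 , 0.0054]))]
0.0009297406532192156
grasp ph -0.1724 0.0008 0.0618 F ph [-0.4 -0.8 -0.6] 0.21801160542626324 16.15 out [-0.001 -0.566  0.824]
```

```bash
python3 -c "
from workcell import bot; print(bot.finish_job())"
```

```text
the job is handed in; nothing more can be done
None
```

The lid is shut, the changer is one click out with the filter's cell (the second) in the beam, and the gripper still holds the knob. I handed the job in at about 16 s of the 61 s.

- **Finding the filter:** The wrist camera showed its tab in the second cell, with the top at 107 mm. The stoppered cuvettes are in the third and fourth cells.
- **Lid:** I pushed it over from behind with closed fingers and pressed it down. It stopped with the fingertips at 132 mm, where the force rose to 17 N vertically with 9 N sideways. Later images put its edge at 128–131 mm.
- **Rod:** I gripped the knob with the tool tilted to clear the lid tab and pulled straight out.
    - **Travel:** The grasp point moved 20.4 mm, and the knob face moved with it, so the grip did not slip.
    - **Click:** Pulled 1.3 mm past the notch, the rod pulled back with 6 N. I eased it back, and along the rod the force settled below 0.5 N with the arm at rest.
- **Bystanders:** The marker and cuvette box are where they were, to within about 1 cm of network and depth noise. I did not re-measure the others, but the arm never came near them.
- **Disagreements:** Some early network readings were wrong: the beam from two views, and one knob reading taken while the arm was in the way. I set these aside in favour of the depth measurements.

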